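# Zero the coffee moisture meter and hold its probe in the sample cell

### The job

Zero the moisture meter: turn the knob on top of it until its pointer stands at the long zero mark and leave it there. Then lift the cordless probe out of its stand by its handle and lower its rod through the guide hole in the lid of the sample cell, without touching the cell, until the dark ring halfway along the rod is level with the top of the guide collar. Finish while holding it still there, upright and centred in the hole, and leave everything else where it stands.

Things in the scene. Friction and masses are not known exactly. Their poses are not given: they have to be found in the camera images.
- meter: grey instrument box 130 x 110 x 52 mm (x, y, z), fixed to the table; origin: centre of its underside. Its zeroing knob sits at the centre of its top, on a round white dial 94 mm across with black ticks every 15 degrees; the long thick tick is zero and lies from the knob's axis towards the box's own -x side.
- zero_knob (a joint): angle of the meter's zeroing knob, rad: 0 when its pointer is at the long zero mark, growing as it turns clockwise seen from above; range -1.6 to 2.2. It starts between 0.5 and 1.3, so it must be turned anticlockwise. Light friction (0.04 N m), no spring: stays where it is left.
- knob_grip (a point): point on the knob's vertical axis, 84 mm above the table, at the height to grip. The knob is a round skirt (44 mm across, its top 64 mm above the table) with an upright bar across it: 44 mm long, 14 mm thick, top 96 mm above the table. The bar lies along the point's x axis (z up); the pointer end, with a white line on top, is at the point's -x.
- stand: probe stand, fixed to the table: base 90 x 90 x 8 mm, four thin posts and a plate 70 x 70 x 15 mm, its top 115 mm above the table, with a 14 mm through hole at the centre in which the probe hangs. Origin: centre of its underside, z up.
- probe: cordless probe, about 0.12 kg, 180 mm long: steel rod 8 mm in diameter and 100 mm long below a square black handle 26 x 26 mm and 80 mm high. Origin: the centre of the rod's lower tip; z runs up along the rod to the handle, x and y are square to the handle's flat sides. The handle spans z = 100 to 180 mm. It hangs upright in the stand with the handle's underside on the plate, its tip 15 mm above the table, so raise it over 100 mm to clear the plate.
- probe_ring (a point): centre of the thin dark ring around the probe's rod, on the rod's axis, 60 mm above its tip and 40 mm below the handle
- cell: sample cell, fixed to the table: upright steel cylinder 90 mm across with a flat lid 83 mm above the table and on it a collar 36 mm across whose top is 95 mm above the table. A straight vertical guide hole 20 mm in diameter and 20 mm long goes through collar and lid at the centre into the hollow cell, whose floor is 6 mm above the table. Origin: centre of its underside, z up.
- guide_mouth (a point): centre of the guide hole at the collar's top, 95 mm above the table; z up, along the hole
- canister: closed steel canister, 92 mm across, 108 mm high, solid lid with a small button knob and no hole; bystander, loose; origin: centre of its underside
- jar: glass jar with a cap, 68 mm across, 100 mm high; bystander, loose; origin: centre of its underside
- spoon: steel spoon lying flat; bystander, loose
- brush: small brush lying flat; bystander, loose
- cup: white tasting bowl, 84 mm across, 60 mm high; bystander, loose; origin: centre of its underside
- mug: mug, 80 mm across, 90 mm high; bystander, loose; origin: centre of its underside
- tin: closed tin, 74 mm across, 70 mm high; bystander, loose; origin: centre of its underside
Things that resemble listed ones, but are neither listed nor needed, are in the scene too. What is shaped like the meter but purple is not meant. What is shaped like the probe but pink is not meant.

How it is judged:
On the way, in this order (a step that is already met when the one before it is completed fails the run):
1. the meter's pointer is at zero, at rest (value of joint zero_knob between -0.1 and 0.1 rad and velocity of joint zero_knob between -0.05 and 0.05 rad/s), for 0.3 s.
2. the probe is lifted clear of its stand in the fingers (height (world z) of probe above 0.116 m and contact force between the fingers and probe above 1 N), for 0.1 s.
At the end, for the whole second after the job is handed in: The knob is within 0.1 rad of zero; the probe is held still in the fingers, not touching the cell, its rod within 4 mm of the guide hole's axis at the tip and at the ring, upright within 0.1 rad, with the ring within 8 mm of the collar's top in height (value of joint zero_knob between -0.1 and 0.1 rad and horizontal distance between each of probe, probe_ring and guide_mouth below 0.004 m and angle between probe's own z axis and vertical below 0.1 rad and z of probe_ring in the frame of guide_mouth between -0.008 and 0.008 m and contact force between the fingers and probe above 1 N and contact force between probe and cell below 0.2 N and linear speed of probe below 0.01 m/s); the arm keeps its last pose, push and grip.
It fails at once if the probe touches the sample cell (over 0.2 N) (contact force between probe and cell above 0.2 N).
It fails at once if a bystander is moved more than 20 mm (distance of any of canister, jar, spoon, brush, cup, mug, tin from where it was at the start of the episode above 0.02 m).
It also fails if it takes over 72 s, if anything falls off the work surface, if the arm or the gripper's body presses on something with over 40 N, if the wrist force passes 120 N, or if a joint passes its speed limit or range.

### The arm

A 6-joint arm with a two-finger parallel gripper is mounted at the origin on the work surface. World frame = base frame: x ahead of the robot, y to its left, z up, the work surface at z = 0. Lengths are in m, angles in rad, forces in N, time in s.
With the tool pointing down it reaches from about 0.375 to 0.9 m from the base axis. Payload 3.1 kg.
Tool frame: the origin (TCP) lies midway between the tips of the shut fingers; the grasp point (between the pads) lies 19 mm behind it; x points along the fingers, z is the direction in which the jaws open and shut, and the axes are right-handed (so a half turn about x gives the same grasp; the last joint's range is limited). The gripper opens to 87 mm and grips with 3 to 60 N. Pads are 19 mm wide; open, the fingers measure 117 mm over their backs; the gripper's body (75 mm by 190 mm) begins 51 mm behind the grasp point.
Start: joints at [1.038, 0.527, 1.433, -0, 1.181, -0.178], TCP at [0.217, 0.586, 0.223] pointing down, gripper open.
Joint ranges: [-3.08, 3.08], [-0.75, 2.2], [0.22, 2.44], [-1.43, 4.57], [0, 2.65], [-2.85, 2.85]. Speed limits (rad/s): [2.79, 2.79, 3.14, 3.14, 3.14, 3.14].

### API

Orientations are given as a unit quaternion [x, y, z, w].
In Python, from rig import robot, optics, workorder gives the robot as it stands.
- The arm moves only by the tool arm_command, never from a script. Its argument "plan" is a list of rows, each a list of 7 numbers: the shift along the tool's x, y, z in cm, then the turn, a rotation vector about the tool's x, y, z in rad, then the finger opening in cm, from 0 to 8.7. In form: [[x, y, z, ax, ay, az, gripper], ...]. A call has 1 to 12 rows; each row shifts and turns the pose as measured when the row begins, along the tool's axes as they then stand; what a row does not reach is not made up. A row lasts 1/8 s, in which the tool goes at most 62.5 mm and 10.7 degrees, less where a joint would pass 70% of its speed; a pose out of reach is approached as far as the arm can. A call with a gripper value outside its range is refused whole. The fingers move at their own pace and stop on an object; "grip_force" is the grip in N (left out, the last holds). Time passes only in rows, so rows that do not move let the fingers close. It gives the time, the measured TCP pose, the force and the opening at its end, in the units of the state.
- robot.get_obs(): the state, without advancing time (a new reading comes with each control period).
- optics.camera(name): name is "scene" or "top" or "wrist"; returns (picture, depth): 480x640x3 uint8, blue, green, red; 480x640 float32, m along the optical axis (not along the pixel's ray), 0 where there is no reading.
- optics.camera_info(name): a dict with "mtx" (3x3 intrinsics, pixels), "position" and "rotation" of the camera in the world; the wrist camera has in their place "tool_from_camera" (4x4, takes a point from camera to tool coordinates, whose origin is the TCP and whose axes are the tool frame's). Camera axes: x right, y down, z forward; pixel columns grow to the right and rows downward; lengths in m; the calibration is good to about 2 mm. The wrist camera is an equidistant fisheye: a pixel r from the principal point sees the ray r / f radians off the axis. A picture is of the moment at which its call begins: read the wrist's pose just before it. camera_info takes no time and is no camera call.
- workorder.hand_in(): hands the job in, once; it reports no verdict.
The state is a dict: "time": time; "q": joint angles; "joint_velocities": joint speeds; "joint_torque": joint torques, N m; "position": TCP position; "tool_rot": TCP orientation; "ft_force": force on the tool from outside, world axes, zero at the start; "moment": the same for the moment, N m; "grip_width": finger opening in m.
Only numpy, scipy, OpenCV 4.12 (cv2) and the standard library are available. Lean on these libraries where they do the work, as an engineer would, in place of code of your own. Each camera call takes 0.05 s, during which the arm holds its last target. There are 200 camera calls.

## Working session

There is one attempt and no reset: what is moved stays moved. The work goes in short steps, Python scripts to look and compute and a tool call to move; the robot and the scene stay as the last step left them, time stands still between calls to the robot, and variables do not carry over. Pictures are saved under pics/ and viewed, about 8 in all and at most 12, crops included, and the job is handed in when it is done.

Besides the shell and the picture viewer there is one more tool, called as name(argument=value, ...), one argument or row to a line, values as JSON. arm_command: Moves the arm, as the interface text tells. Its arguments: {"type":"object","properties":{"plan":{"type":"array"},"grip_force":{"type":"number"}},"required":["plan"]}

```bash
mkdir -p pics; ls; python3 - <<'E'
from rig import robot, optics, workorder
import cv2,numpy as np
print(robot.get_obs())
for n in ("top","scene","wrist"):
    i=optics.camera_info(n); print(n,{k:np.round(v,4).tolist() if not isinstance(v,str) else v for k,v in i.items()})
    p,d=optics.camera(n); cv2.imwrite(f"pics/{n}0.png",p); np.save(f"pics/{n}0.npy",d)
E
```

```text
pics
{'time': 0.0, 'q': array([ 1.03748971e+00,  5.28462067e-01,  1.43392196e+00, -2.98042372e-05,
        1.18137936e+00, -1.78502444e-01]), 'joint_velocities': array([ 0.00074031,  0.00026336, -0.00134988, -0.00131531, -0.00122197,
       -0.00032097]), 'joint_torque': array([ 1.26564151e-03, -4.40049613e+01, -1.76590276e+01,  6.30921288e-02,
        5.83816285e-02, -1.85682702e-04]), 'position': array([0.21672832, 0.58543004, 0.2215679 ]), 'tool_rot': array([-0.40424772,  0.58108033,  0.40359084,  0.57969291]), 'ft_force': array([-1.20969938, -0.11260375, -0.08635054]), 'moment': array([-0.00778286,  0.00030851,  0.01697345]), 'grip_width': 0.0866862386818871}
top {'mtx': [[436.5214, 0.0, 325.0421], [0.0, 436.5214, 234.4384], [0.0, 0.0, 1.0]], 'position': [0.344, 0.0109, 1.0435], 'rotation': [-0.7019, 0.7076, -0.059, 0.0563]}
scene {'mtx': [[557.014, 0.0, 326.9286], [0.0, 557.014, 243.3188], [0.0, 0.0, 1.0]], 'position': [1.1601, 0.1466, 1.0333], 'rotation': [0.6137, 0.7326, -0.2308, -0.1829]}
wrist {'mtx': [[371.6483, 0.0, 315.601], [0.0, 371.6483, 240.3777], [0.0, 0.0, 1.0]], 'tool_from_camera': [[0.0005, -0.2962, 0.9551, -0.1612], [0.0009, -0.9551, -0.2962, 0.0801], [1.0, 0.001, -0.0002, -0.0002], [0.0, 0.0, 0.0, 1.0]]}
```

View pics/top0.png

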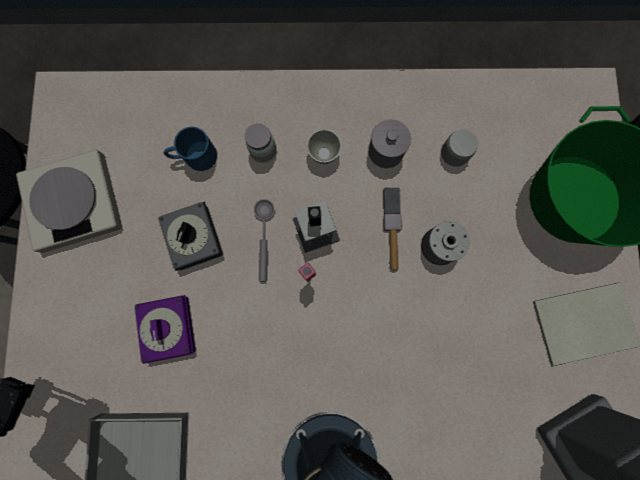

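View pics/scene0.png

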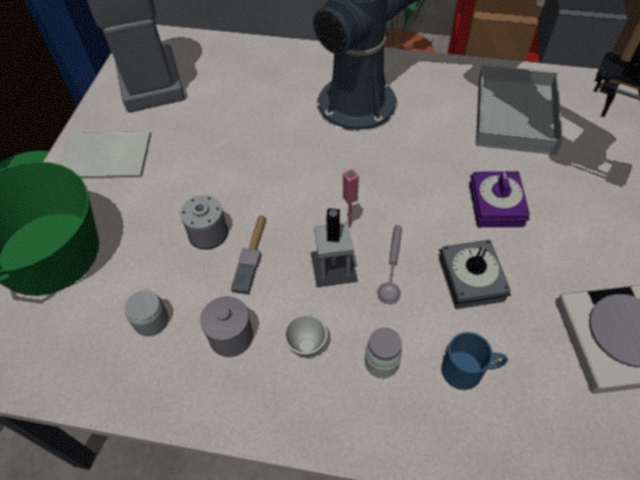

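Top view: the grey meter is at (190,236); the purple one at (163,329) is the decoy. The black probe in its stand is at (315,213); the pink one at (307,271) is the decoy. The cell with its hole is at (451,240); the canister at (390,143) has only a button. Now a close crop and a measurement.

```bash
cat > h.py <<'E'
import numpy as np, cv2
from scipy.spatial.transform import Rotation as R
from rig import robot, optics, workorder
def ray(n,uv,obs=None):
    i=optics.camera_info(n); K=np.array(i["mtx"]); uv=np.atleast_2d(np.asarray(uv,float))
    x=(uv-K[:2,2])/[K[0,0],K[1,1]]
    if n=="wrist":
        r=np.linalg.norm(x,axis=1,keepdims=True)+1e-12
        d=np.hstack([x/r*np.sin(r),np.cos(r)])
        T=np.array(i["tool_from_camera"]); Q=R.from_quat(obs["tool_rot"])
        return np.asarray(obs["position"])+Q.apply(T[:3,3]), Q.apply(d@T[:3,:3].T)
    d=np.hstack([x,np.ones((len(x),1))])
    rot=np.array(i["rotation"]); Q=R.from_quat(rot) if rot.size==4 else R.from_matrix(rot)
    return np.array(i["position"]),Q.apply(d)
def plane(n,uv,z,obs=None):
    o,d=ray(n,uv,obs); return o+d*((z-o[2])/d[:,2])[:,None]
def project(n,P,obs=None):
    i=optics.camera_info(n); K=np.array(i["mtx"]); P=np.atleast_2d(P)
    if n=="wrist":
        T=np.array(i["tool_from_camera"]); c=R.from_quat(obs["tool_rot"]).inv().apply(P-obs["position"])
        c=(c-T[:3,3])@T[:3,:3]; r=np.linalg.norm(c[:,:2],axis=1); th=np.arctan2(r,c[:,2])
        return c[:,:2]/r[:,None]*th[:,None]*K[0,0]+K[:2,2]
    c=R.from_quat(i["rotation"]).inv().apply(P-i["position"]); return c[:,:2]/c[:,2:]*K[0,0]+K[:2,2]
def blobs(mask,amin=30):
    n,l,s,c=cv2.connectedComponentsWithStats(mask.astype(np.uint8)); return [(s[k].tolist(),c[k].round(1).tolist(),l==k) for k in range(1,n) if s[k,4]>amin]
E
python3 - <<'E'
from h import *
p=cv2.imread("pics/top0.png")
a=[cv2.resize(p[y-35:y+35,x-33:x+33],None,fx=4,fy=4,interpolation=cv2.INTER_CUBIC) for x,y in((190,236),(316,225),(446,243))]
cv2.imwrite("pics/crop0.png",np.hstack(a))
print("table px->z0",plane("top",[[190,236],[316,225],[446,243]],[0.06]*1 and 0.06))
g=cv2.cvtColor(p,cv2.COLOR_BGR2GRAY)
b=p.astype(int); 
m=(b[...,1]>120)&(b.max(2)-b.min(2)<60); m[:, :160]=0; m[:205]=0; m[270:]=0; m[:,225:]=0
d=max(blobs(m),key=lambda q:q[0][4]); pts=np.argwhere(d[2])[:,::-1]
(c,r)=cv2.minEnclosingCircle(pts.astype(np.float32)); el=cv2.fitEllipse(cv2.convexHull(pts.astype(np.int32)))
print("dial",c,r,el,plane("top",[c,el[0]],0.052))
m=(g<35);
for s,c,_ in blobs(m[200:245,290:345],15): print("dark",s,c,plane("top",[c[0]+290,c[1]+200],0.195))
E
```

```text
table px->z0 [[ 0.50482216  0.31427753  0.06      ]
 [ 0.52806543  0.02692546  0.06      ]
 [ 0.48402722 -0.26897955  0.06      ]]
dial (187.08197021484375, 234.10655212402344) 20.002195358276367 ((187.05081176757812, 234.23870849609375), (37.8904914855957, 40.00885009765625), 37.376914978027344) [[0.5105961  0.32363385 0.052     ]
 [0.51028849 0.32369223 0.052     ]]
dark [18, 7, 13, 20, 160] [24.3, 17.7] [[0.51754415 0.02801923 0.195     ]]
dark [8, 29, 35, 16, 255] [26.6, 39.4] [[0.47399406 0.02369223 0.195     ]]
```

View pics/crop0.png

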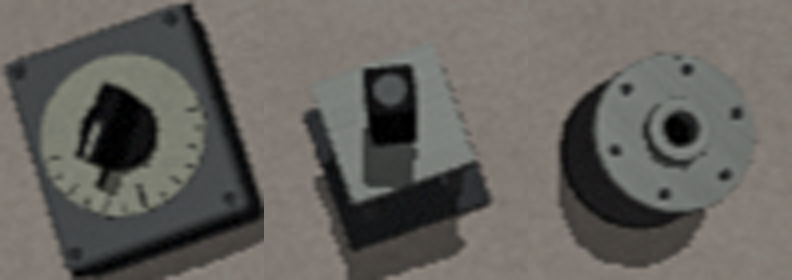

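The crop confirms the black probe with its grey cap, the open collar hole and the grey meter. I'll move above the meter for a close look.

```bash
cat >> h.py <<'E'
def go(target,o=None):
    o=o or robot.get_obs(); d=R.from_quat(o["tool_rot"]).inv().apply(np.array(target)-o["position"])*100
    print("t",o["time"],"pos",o["position"].round(4),"axes x,y,z:",R.from_quat(o["tool_rot"]).as_matrix().T.round(3).tolist(),"q6",o["q"][5].round(3)); print("shift cm",d.round(2))
E
python3 -c "
from h import *
go([0.50,0.33,0.24])"
```

```text
t 0.15 pos [0.2168 0.5856 0.2218] axes x,y,z: [[-0.001, -0.001, -1.0], [-0.938, 0.347, 0.0], [0.347, 0.938, -0.002]] q6 -0.179
shift cm [ -1.81 -35.43 -14.13]
```

arm_command(
  plan=[
    [-0.3,-4.4,-1.8,0,0,0,8.7],
    [-0.3,-4.4,-1.8,0,0,0,8.7],
    [-0.3,-4.4,-1.8,0,0,0,8.7],
    [-0.3,-4.4,-1.8,0,0,0,8.7],
    [-0.3,-4.4,-1.8,0,0,0,8.7],
    [-0.3,-4.4,-1.8,0,0,0,8.7],
    [0,-4.4,-1.8,0,0,0,8.7],
    [0,-4.4,-1.8,0,0,0,8.7],
    [0,0,0,0,0,0,8.7],
  ],
)

```text
time: 1.27
position: [0.5047, 0.321, 0.2373]
tool_rot: [-0.405, 0.581, 0.404, 0.578]
ft_force: [-1.0, 0.4, -0.2]
grip_width: 0.0874
```

```bash
python3 - <<'E'
from h import *
o=robot.get_obs(); p,d=optics.camera("wrist"); cv2.imwrite("pics/w1.png",p); go([0.51,0.324,0.24],o)
np.save("pics/w1.npy",np.r_[o["position"],o["tool_rot"]])
print(project("wrist",[[0.51,0.324,0.052],[0.51,0.324,0.096]],o))
E
```

```text
t 1.275 pos [0.5047 0.321  0.2373] axes x,y,z: [[-0.003, -0.003, -1.0], [-0.939, 0.345, 0.002], [0.345, 0.939, -0.004]] q6 -0.838
shift cm [-0.27 -0.39  0.46]
[[321.57053193 217.33149621]
 [322.14163092 229.56239963]]
```

View pics/w1.png

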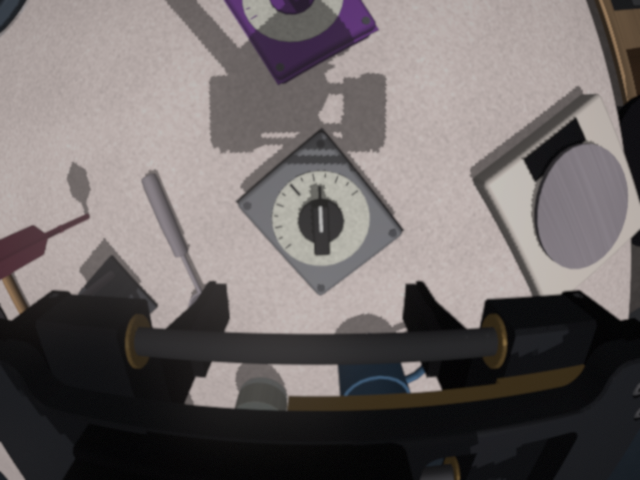

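The dial is centred near (321,218). The long zero tick is near (295,190) and the bar's pointer points up in the image, about 0.75 rad clockwise of zero. I'll zoom in and measure.

```bash
python3 - <<'E'
from h import *
s=np.load("pics/w1.npy"); o={"position":s[:3],"tool_rot":s[3:]}
p=cv2.imread("pics/w1.png")
cv2.imwrite("pics/w1c.png",cv2.resize(p[165:270,265:375],None,fx=5,fy=5,interpolation=cv2.INTER_CUBIC))
b=p.astype(int); m=(b[...,1]>140)&(b[...,2]-b[...,0]>12)
sub=np.zeros_like(m); sub[165:272,268:374]=m[165:272,268:374]
d=max(blobs(sub),key=lambda q:q[0][4]); print(d[0],d[1])
pts=np.argwhere(d[2])[:,::-1]; w=plane("wrist",cv2.convexHull(pts.astype(np.int32))[:,0],0.052,o)
el=cv2.fitEllipse((w[:,:2]*1e4).astype(np.float32)); print("dial world",el)
# rectified top-down view, 5 px/mm of dial plane z=.0525
c=np.array(el[0])/1e4
gx,gy=np.meshgrid(np.arange(-60,60,.2),np.arange(-60,60,.2))
P=np.stack([c[0]-gy.ravel()/1e3,c[1]-gx.ravel()/1e3,np.full(gx.size,.052)],1)
uv=project("wrist",P,o).astype(np.float32).reshape(*gx.shape,2)
cv2.imwrite("pics/w1r.png",cv2.remap(p,uv,None,cv2.INTER_CUBIC)); print(c)
E
```

```text
[268, 242, 27, 30, 414] [276.5, 261.3]
dial world ((5648.0859375, 2715.74609375), (217.2268829345703, 1776.3603515625), 106.72944641113281)
[0.56480859 0.27157461]
```

View pics/w1r.png

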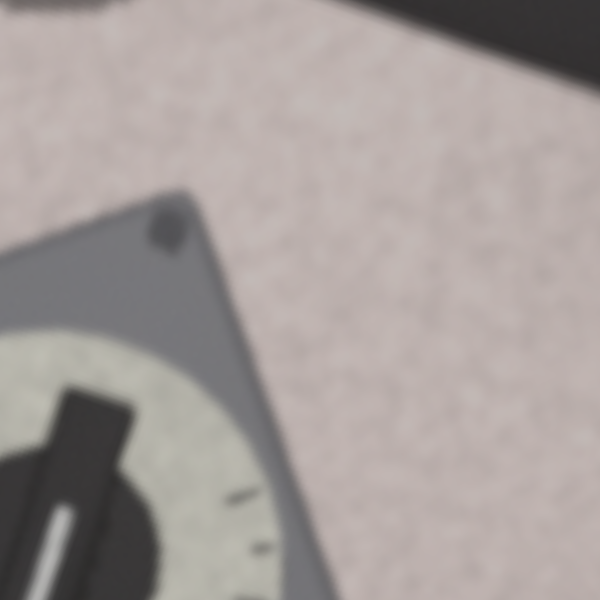

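The mask caught table instead of dial. I'll redo it with a flood fill seeded on the dial.

```bash
python3 - <<'E'
from h import *
s=np.load("pics/w1.npy"); o={"position":s[:3],"tool_rot":s[3:]}
p=cv2.imread("pics/w1.png"); print(p[240,350],p[228,285],p[215,380],p[150,450])
msk=np.zeros((482,642),np.uint8)
cv2.floodFill(cv2.medianBlur(p,3),msk,(350,240),0,(7,)*3,(7,)*3,4|(1<<8)|cv2.FLOODFILL_MASK_ONLY)
m=msk[1:-1,1:-1]>0; pts=np.argwhere(m)[:,::-1]; print(len(pts),pts.min(0),pts.max(0))
w=plane("wrist",cv2.convexHull(pts.astype(np.int32))[:,0],0.052,o)
el=cv2.fitEllipse((w[:,:2]*1e4).astype(np.float32)); print("dial world",el)
c=np.array(el[0])/1e4; print(c)
gx,gy=np.meshgrid(np.arange(-60,60,.2),np.arange(-60,60,.2))
P=np.stack([c[0]-gy.ravel()/1e3,c[1]-gx.ravel()/1e3,np.full(gx.size,.052)],1)
r=lambda z:cv2.remap(p,project("wrist",P+[0,0,z],o).astype(np.float32).reshape(*gx.shape,2),None,cv2.INTER_CUBIC)
im=r(0); top=r(.044); cv2.imwrite("pics/w1r2.png",np.hstack([im,top])[::1,:][100:500,:][:, 100:1100][:, np.r_[0:400,600:1000]])
# radial dark profile in tick band 38-45mm
g=cv2.cvtColor(im,cv2.COLOR_BGR2GRAY).astype(float); th=np.arange(0,360,1.)
for r1,r2 in((30,34),(36,39),(40,44)):
    rr=np.arange(r1,r2,.5); X=300+5*rr[:,None]*np.sin(np.radians(th)); Y=300-5*rr[:,None]*np.cos(np.radians(th))
    v=cv2.remap(g.astype(np.float32),X.astype(np.float32),Y.astype(np.float32),1).mean(0); bg=np.median(v)
    print(r1,r2,[(int(t),int(v[int(t)])) for t in th if v[int(t)]<bg-25 and v[int(t)]<=v[int(t-1)%360] and v[int(t)]<=v[int(t+1)%360]])
# white line on bar top
wl=(top.min(2)>110); wl[:]=wl; rad=np.hypot(gx,gy)<20; wl&=rad
for s,cc,k in blobs(wl,60):
    q=np.argwhere(k)[:,::-1].astype(np.float32); l=cv2.fitLine(q,cv2.DIST_L2,0,.01,.01).ravel(); print("line",s,cc,l, "heading cw from +x:",np.degrees(np.arctan2(l[0],-l[1])))
E
```

```text
[170 179 181] [171 180 182] [119 115 115] [173 176 188]
9732 [238 164] [402 293]
dial world ((5174.84521484375, 3208.714599609375), (1241.751220703125, 1537.4053955078125), 135.1829376220703)
[0.51748452 0.32087146]
30 34 [(29, 150), (185, 104), (197, 51)]
36 39 [(78, 132), (165, 114), (187, 105), (197, 58)]
40 44 [(10, 138), (15, 139), (18, 138), (22, 137), (34, 141), (93, 141), (108, 134), (165, 87), (191, 138), (355, 142), (359, 142)]
line [200, 200, 200, 167, 12086] [310.1, 262.3] [9.5937485e-01 2.8213453e-01 3.1007233e+02 2.6232758e+02] heading cw from +x: 106.387634
line [265, 329, 34, 69, 1200] [281.9, 363.4] [ 2.9233837e-01 -9.5631492e-01  2.8193417e+02  3.6335666e+02] heading cw from +x: 16.998003
```

View pics/w1r2.png

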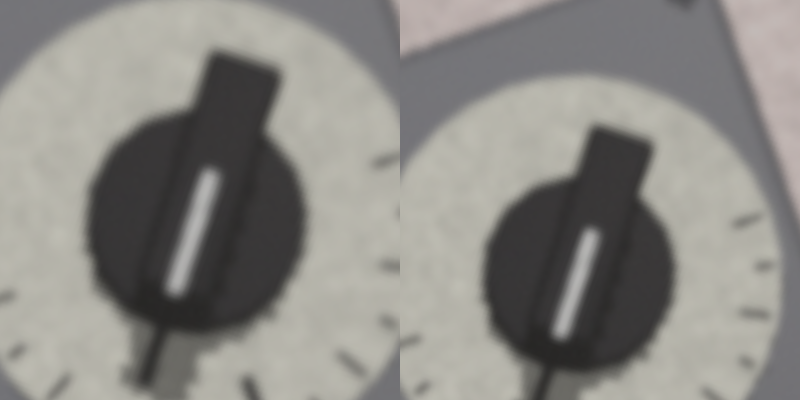

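```bash
cat > dial.py <<'E'
from h import *
def dial(p,o,c0=(.512,.322)):
    b=cv2.GaussianBlur(p,(3,3),0).astype(int)
    m=(b[...,2]-b[...,1]<7)&(b[...,1]-b[...,0]>5)&(b[...,1]>140)
    u=project("wrist",[[*c0,.052]],o)[0]; yy,xx=np.mgrid[:480,:640]; m&=np.hypot(xx-u[0],yy-u[1])<70
    d=max(blobs(m),key=lambda q:q[0][4]); h=cv2.convexHull(np.argwhere(d[2])[:,::-1].astype(np.int32))[:,0]
    w=plane("wrist",h,.052,o)[:,:2]
    A=np.c_[2*w,np.ones(len(w))]; x=np.linalg.lstsq(A,(w**2).sum(1),rcond=None)[0]; c=x[:2]; r=np.sqrt(x[2]+c@c)
    print("dial c",c.round(4),"r",r.round(4),"res",np.abs(np.hypot(*(w-c).T)-r).max().round(4))
    gx,gy=np.meshgrid(np.arange(-60,60,.2),np.arange(-60,60,.2))
    P=np.stack([c[0]-gy.ravel()/1e3,c[1]-gx.ravel()/1e3,np.full(gx.size,.052)],1)
    rm=lambda z:cv2.remap(p,project("wrist",P+[0,0,z],o).astype(np.float32).reshape(*gx.shape,2),None,cv2.INTER_CUBIC)
    im=rm(0); g=cv2.cvtColor(im,cv2.COLOR_BGR2GRAY).astype(np.float32); th=np.arange(360.)
    for r1,r2 in((31,34),(35,38),(40,44)):
        rr=np.arange(r1,r2,.5); X=300+5*rr[:,None]*np.sin(np.radians(th)); Y=300-5*rr[:,None]*np.cos(np.radians(th))
        v=cv2.remap(g,X.astype(np.float32),Y.astype(np.float32),1).mean(0); bg=np.median(v)
        print(r1,r2,[(int(t),int(v[int(t)])) for t in th if v[int(t)]<bg-25 and v[int(t)]<=v[int(t-1)%360] and v[int(t)]<=v[int(t+1)%360]])
    top=rm(.044); wl=top.min(2)>110; wl&=np.hypot(gx,gy)<21
    for s,cc,k in blobs(wl,60):
        q=np.argwhere(k)[:,::-1].astype(np.float32); l=cv2.fitLine(q,cv2.DIST_L2,0,.01,.01).ravel()
        print("line",s,"world",(c[0]-(cc[1]-300)/5e3).round(4),(c[1]-(cc[0]-300)/5e3).round(4),"heading cw from +x:",np.degrees(np.arctan2(l[0],-l[1])).round(1))
    return im,top
E
python3 - <<'E'
from dial import *
s=np.load("pics/w1.npy"); o={"position":s[:3],"tool_rot":s[3:]}
p=cv2.imread("pics/w1.png"); im,top=dial(p,o); cv2.imwrite("pics/w1r3.png",np.hstack([im[50:550,50:550],top[150:450,150:450].repeat(1,0)]) if 0 else im[50:550,50:550])
E
```

```text
dial c [0.5115 0.3223] r 0.0465 res 0.0003
31 34 [(9, 54), (13, 55), (15, 55), (19, 55), (22, 56), (27, 55), (160, 107), (186, 106), (189, 107), (198, 77)]
35 38 [(10, 115), (18, 120), (26, 110), (160, 86), (191, 149)]
40 44 [(70, 134), (85, 151), (100, 131), (115, 150), (130, 131), (145, 147), (160, 85), (175, 146), (190, 133), (205, 147), (220, 131), (235, 145), (251, 136)]
line [195, 195, 107, 114, 4121] world 0.5239 0.3332 heading cw from +x: 49.7
line [348, 213, 57, 156, 4185] world 0.5154 0.3064 heading cw from +x: 165.6
line [261, 299, 45, 103, 1799] world 0.5015 0.3255 heading cw from +x: 17.4
```

View pics/w1r3.png

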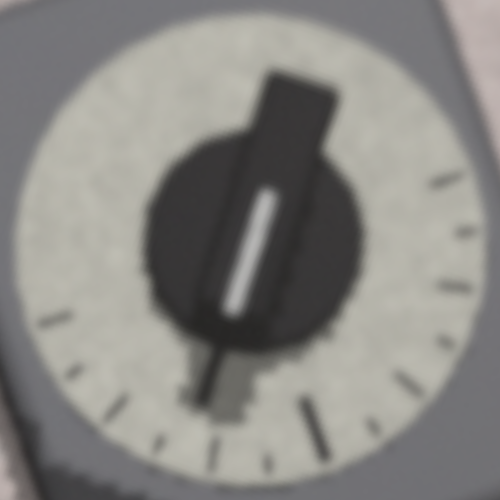

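The ticks lie at 160° ± 15k, so zero is at heading 160°. The pointer is at 197.5°, giving a knob angle of about 0.65 rad, which is in range. The dial radius reads 46.5 mm against 47 mm. Next I'll go down onto the bar.

```bash
python3 -c "
from h import *
go([0.5115,0.3223,0.068])"
```

```text
t 1.325 pos [0.503  0.322  0.2372] axes x,y,z: [[-0.005, -0.003, -1.0], [-0.939, 0.343, 0.003], [0.343, 0.939, -0.004]] q6 -0.837
shift cm [16.91 -0.85  0.39]
```

arm_command(
  plan=[
    [3,-0.8,0.4,-0.05,0,0,5.5],
    [3,0,0,0,0,0,5.5],
    [3,0,0,0,0,0,5.5],
    [3,0,0,0,0,0,5.5],
    [0,0,0,0,0,0,5.5],
  ],
)

```text
time: 1.95
position: [0.5052, 0.3281, 0.1143]
tool_rot: [-0.42, 0.57, 0.423, 0.565]
ft_force: [-1.0, -0.2, 0.6]
grip_width: 0.0561
```

```bash
python3 -c "
from h import *
go([0.5115,0.3223,0.068])"
```

```text
t 1.95 pos [0.5052 0.3281 0.1143] axes x,y,z: [[-0.008, -0.001, -1.0], [-0.958, 0.288, 0.008], [0.288, 0.958, -0.004]] q6 -0.89
shift cm [ 4.63 -0.81 -0.36]
```

arm_command(
  plan=[
    [0,-0.8,-0.4,0,0,-0.008,5.5],
    [0,0,0,0,0,0,5.5],
  ],
)

```text
time: 2.2
position: [0.5124, 0.3233, 0.1164]
tool_rot: [-0.424, 0.567, 0.421, 0.567]
ft_force: [0.0, 0.5, -0.3]
grip_width: 0.0552
```

```bash
python3 -c "
from h import *
go([0.5115,0.3223,0.068])"
```

```text
t 2.2 pos [0.5124 0.3233 0.1164] axes x,y,z: [[0.003, -0.002, -1.0], [-0.958, 0.286, -0.003], [0.286, 0.958, -0.002]] q6 -0.898
shift cm [ 4.84  0.07 -0.11]
```

arm_command(
  plan=[
    [2.4,0,-0.1,0.01,0,0,5.5],
    [2.4,0,0,0,0,0,5.5],
    [0,0,0,0,0,0,5.5],
  ],
)

```text
time: 2.58
position: [0.5156, 0.3236, 0.0724]
tool_rot: [-0.421, 0.566, 0.417, 0.573]
ft_force: [0.9, 1.0, 0.4]
grip_width: 0.0551
```

```bash
python3 -c "
from h import *
go([0.5115,0.3223,0.068]);print(robot.get_obs()['ft_force'])"
```

```text
t 2.575 pos [0.5156 0.3236 0.0724] axes x,y,z: [[0.012, 0.001, -1.0], [-0.955, 0.296, -0.011], [0.296, 0.955, 0.005]] q6 -0.889
shift cm [ 0.43  0.36 -0.25]
[0.86757007 1.02519606 0.36514086]
```

arm_command(
  plan=[
    [0.3,0.35,-0.2,0,0,0.01,5.5],
    [0,0,0,0,0,0,2.5],
  ],
  grip_force=12,
)

```text
time: 2.82
position: [0.5131, 0.3233, 0.0718]
tool_rot: [-0.419, 0.566, 0.42, 0.572]
ft_force: [0.4, 0.2, 0.5]
grip_width: 0.0502
```

```bash
python3 -c "
from h import *
go([0.5115,0.3223,0.068]);print(robot.get_obs()['ft_force'])"
```

```text
t 2.825 pos [0.5131 0.3233 0.0718] axes x,y,z: [[0.005, 0.006, -1.0], [-0.955, 0.297, -0.003], [0.297, 0.955, 0.008]] q6 -0.897
shift cm [ 0.38  0.12 -0.15]
[0.42053569 0.16826566 0.47934655]
```

arm_command(
  plan=[
    [0.3,0.1,-0.15,0,0,0,2.5],
    [0,0,0,0,0,0,2.5],
    [0,0,0,0,0,0,0.8],
    [0,0,0,0,0,0,0.8],
    [0,0,0,0,0,0,0.8],
    [0,0,0,0,0,0,0.8],
  ],
  grip_force=12,
)

```text
time: 3.58
position: [0.5125, 0.3225, 0.0702]
tool_rot: [-0.419, 0.565, 0.42, 0.573]
ft_force: [-0.2, -0.7, -0.1]
grip_width: 0.0145
```

```bash
python3 -c "
from h import *
go([0.5115,0.3223,0.068]);print(robot.get_obs()['ft_force'],robot.get_obs()['grip_width'])"
```

```text
t 3.575 pos [0.5125 0.3225 0.0702] axes x,y,z: [[0.008, 0.007, -1.0], [-0.955, 0.296, -0.006], [0.296, 0.955, 0.009]] q6 -0.898
shift cm [ 0.22  0.09 -0.05]
[-0.16493421 -0.68669657 -0.11540412] 0.014467947256011558
```

arm_command(
  plan=[
    [0,0,0,-0.13,0,0,0.8],
    [0,0,0,-0.13,0,0,0.8],
    [0,0,0,-0.13,0,0,0.8],
    [0,0,0,-0.13,0,0,0.8],
    [0,0,0,-0.13,0,0,0.8],
    [0,0,0,0,0,0,0.8],
  ],
)

```text
time: 4.32
position: [0.5124, 0.324, 0.0702]
tool_rot: [0.583, -0.396, -0.582, -0.405]
ft_force: [-0.6, -0.1, -0.8]
grip_width: 0.0141
```

```bash
python3 -c "
from h import *
go([0.5125,0.3225,0.0702]);o=robot.get_obs();z=R.from_quat(o['tool_rot']).as_matrix()[:,2];print(o['ft_force'],o['grip_width'],np.degrees(np.arctan2(z[1],z[0])))"
```

```text
t 4.325 pos [0.5124 0.324  0.0702] axes x,y,z: [[0.008, 0.01, -1.0], [-0.933, -0.359, -0.011], [-0.359, 0.933, 0.006]] q6 -1.567
shift cm [ 0.    0.05 -0.14]
[-0.61835272 -0.07679355 -0.8172734 ] 0.014051805263143534 111.0358917413752
```

arm_command(
  plan=[
    [0,0,-0.1,0.017,0,0,0.8],
    [0,0,0,0,0,0,0.8],
    [0,0,0,0,0,0,5],
    [0,0,0,0,0,0,5],
    [0,0,0,0,0,0,5],
    [-3,0,0,0,0,0,5],
    [-5,0,0,0,0,0,8.7],
    [-5,0,0,0,0,0,8.7],
    [-5,0,0,0,0,0,8.7],
    [0,0,0,0,0,0,8.7],
  ],
)

```text
time: 5.58
position: [0.5117, 0.3203, 0.2545]
tool_rot: [0.578, -0.404, -0.578, -0.411]
ft_force: [0.8, -0.8, -0.7]
grip_width: 0.0817
```

```bash
python3 - <<'E'
from dial import *
o=robot.get_obs(); p,d=optics.camera("wrist"); im,top=dial(p,o,(.5115,.3223)); cv2.imwrite("pics/w2.png",p); cv2.imwrite("pics/w2r.png",im[50:550,50:550])
go([0.517,0.028,0.35],o)
E
```

```text
dial c [0.5114 0.3222] r 0.0464 res 0.0006
31 34 [(161, 68), (169, 114), (178, 112), (331, 53), (343, 59), (346, 60), (348, 60)]
35 38 [(160, 101), (332, 154), (340, 160), (347, 156)]
40 44 [(70, 138), (85, 154), (100, 136), (115, 154), (130, 136), (140, 139), (146, 104), (160, 100), (175, 153), (190, 137), (206, 156), (220, 142), (235, 154), (251, 136)]
line [291, 195, 114, 105, 3759] world 0.5247 0.3121 heading cw from +x: 126.4
line [195, 214, 55, 162, 4155] world 0.5145 0.3384 heading cw from +x: 11.3
line [295, 299, 49, 102, 1849] world 0.5015 0.3185 heading cw from +x: 160.2
t 5.575 pos [0.5117 0.3203 0.2545] axes x,y,z: [[0.006, 0.008, -1.0], [-0.942, -0.336, -0.009], [-0.336, 0.942, 0.006]] q6 -1.544
shift cm [ -9.79   9.24 -27.65]
```

View pics/w2r.png

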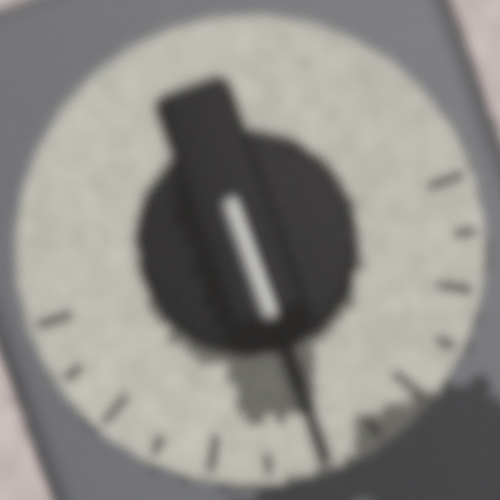

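The pointer is at 160.2° and zero at 160°, so the knob is set. Next is the probe: go above it and look.

arm_command(
  plan=[
    [-0.8,1.8,-4.5,0,0,0,8.7],
    [-0.8,1.8,-4.5,0,0,0,8.7],
    [-0.8,1.8,-4.5,0,0,0,8.7],
    [-0.8,1.8,-4.5,0,0,0,8.7],
    [-0.8,1.8,-4.5,0,0,0,8.7],
    [-0.8,1.8,-4.5,0,0,0,8.7],
    [0,0,0,0.17,0,0,8.7],
    [0,0,0,0.17,0,0,8.7],
    [0,0,0,0,0,0,8.7],
  ],
)

```text
time: 6.75
position: [0.4894, 0.0184, 0.2832]
tool_rot: [-0.489, 0.508, 0.507, 0.495]
ft_force: [0.1, -0.1, -0.7]
grip_width: 0.0871
```

```bash
python3 - <<'E'
from h import *
o=robot.get_obs(); p,d=optics.camera("wrist"); cv2.imwrite("pics/w3.png",p); np.save("pics/w3.npy",np.r_[o["position"],o["tool_rot"]])
go([0.517,0.028,0.25],o); print(project("wrist",[[0.517,0.028,0.195],[.517,.028,.115]],o))
E
```

```text
t 6.75 pos [0.4894 0.0184 0.2832] axes x,y,z: [[-0.032, 0.006, -0.999], [-0.999, 0.007, 0.032], [0.007, 1.0, 0.005]] q6 -1.754
shift cm [ 3.24 -2.86  0.96]
[[329.43761499 284.17018122]
 [325.95234087 251.86957373]]
```

View pics/w3.png

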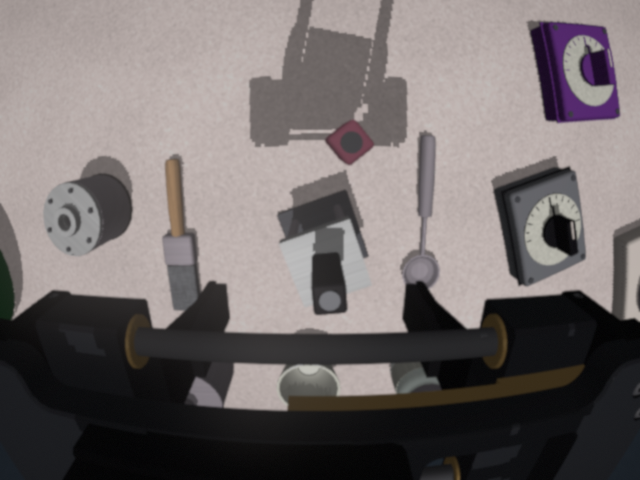

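Probe handle top is at about (329,300), with its grey cap disc on a dark square. The plate is below it and the pink decoy is at (350,142). I'll measure the cap and the handle's yaw.

```bash
python3 - <<'E'
from h import *
s=np.load("pics/w3.npy"); o={"position":s[:3],"tool_rot":s[3:]}
p=cv2.imread("pics/w3.png"); g=cv2.cvtColor(p,cv2.COLOR_BGR2GRAY)
roi=g[240:325,300:360]; m=roi<62
for st,c,k in blobs(m,200):
    f=k.copy().astype(np.uint8); cn=cv2.findContours(f,cv2.RETR_EXTERNAL,cv2.CHAIN_APPROX_NONE)[0][0][:,0]+[300,240]
    print(st,c); w=plane("wrist",cv2.convexHull(cn)[:,0],.195,o)[:,:2]
    # front (top face) part
    sel=cn[cn[:,1]>290]; print("front edge px",[(x,int(cn[cn[:,0]==x,1].max())) for x in range(316,346,4)],"left/right px",[(y,int(cn[cn[:,1]==y,0].min()),int(cn[cn[:,1]==y,0].max())) for y in range(262,312,6)])
t=(roi>70)&(roi<140); t[:48]=0
for st,c,k in blobs(t,40):
    if st[2]<30: u=np.array(c)+[300,240]; print("disc",st,u,plane("wrist",u,.195,o))
E
```

```text
[13, 13, 33, 61, 1350] [27.5, 38.6]
front edge px [(316, 312), (320, 313), (324, 312), (328, 312), (332, 312), (336, 311), (340, 311), (344, 310)] left/right px [(262, 313, 339), (268, 313, 340), (274, 313, 341), (280, 313, 343), (286, 313, 344), (292, 313, 344), (298, 314, 344), (304, 314, 345), (310, 315, 344)]
disc [18, 50, 23, 21, 374] [329.3 300.5] [[0.53016062 0.02798552 0.195     ]]
```

```bash
python3 - <<'E'
from h import *
p=cv2.imread("pics/top0.png"); g=cv2.cvtColor(p,cv2.COLOR_BGR2GRAY); r=g[204:222,306:324]
t=(r>60)&(cv2.dilate((r<45).astype(np.uint8),np.ones((3,3)))<2)
for st,c,k in blobs(t,10): print("disc",st,c,plane("top",np.array(c)+[306,204],.195))
print(r[::2,::1])
c=cv2.findContours
d=g[225:262,425:475]
h=d<45
for st,c,k in blobs(h,10): print("cell dark",st,c,plane("top",np.array(c)+[425,225],.095))
go([.529,.028,.23])
E
```

```text
disc [0, 0, 18, 18, 137] [9.0, 6.6] [[0.53192677 0.02656363 0.195     ]]
disc [5, 5, 8, 7, 46] [8.1, 8.0] [[0.52909637 0.02836485 0.195     ]]
[[124 122 124 122 117 121 124 125 125 126 127 128 130 132 131 130 129 128]
 [123 125 123 124 124 116  96  97  84  68  68  60  47  73 114 128 128 129]
 [130 101  31  12  15  17  24  41  49  44  35  23  16  25  91 132 134 130]
 [131 102  32  18  34  68  83  85  83  85  84  72  42  21  67 113 129 127]
 [129 107  49  16  60  85  85  79  81  80  85  83  63  19  48 102 130 127]
 [131 107  49  14  35  65  82  85  84  85  84  66  33  17  32  96 130 128]
 [126 114  72  19  17  17  25  43  54  45  30  25  20  19  32  97 131 131]
 [127 128  98  21   8  16  10  11  10  10   6   5   6   1  20  93 131 130]
 [125 128 101  27   0   0   3   2   0   4   5   0   1   0  17  95 131 128]]
cell dark [0, 4, 28, 33, 239] [5.7, 25.5] [[ 0.46272254 -0.22458646  0.095     ]]
cell dark [22, 11, 8, 8, 52] [25.7, 14.7] [[ 0.48629162 -0.26976005  0.095     ]]
t 6.8 pos [0.4893 0.0186 0.2832] axes x,y,z: [[-0.032, 0.006, -0.999], [-0.999, 0.006, 0.032], [0.006, 1.0, 0.005]] q6 -1.755
shift cm [ 5.19 -4.13  0.94]
```

arm_command(
  plan=[
    [0,-2.2,0.5,-0.08,0,-0.032,8.7],
    [2.5,-1.9,0.4,0,0,0,8.7],
    [2,0,0,0,0,0,8.7],
    [0,0,0,0,0,0,8.7],
  ],
)

```text
time: 7.3
position: [0.5293, 0.0309, 0.2335]
tool_rot: [-0.519, 0.476, 0.525, 0.478]
ft_force: [0.5, 0.0, -0.8]
grip_width: 0.0876
```

```bash
python3 -c "
from h import *
go([0.5295,0.028,0.142])"
```

```text
t 7.3 pos [0.5293 0.0309 0.2335] axes x,y,z: [[-0.004, 0.008, -1.0], [-0.996, -0.089, 0.004], [-0.089, 0.996, 0.008]] q6 -1.82
shift cm [ 9.15 -0.03 -0.37]
```

arm_command(
  plan=[
    [2.3,0,-0.35,0,0.008,0,8.7],
    [2.3,0,0,0,0,0,8.7],
    [2.3,0,0,0,0,0,8.7],
    [2.2,0,0,0,0,0,8.7],
    [0,0,0,0,0,0,8.7],
  ],
)

```text
time: 7.92
position: [0.5313, 0.0281, 0.1431]
tool_rot: [0.525, -0.475, -0.523, -0.475]
ft_force: [0.1, 0.4, 0.4]
grip_width: 0.0874
```

```bash
python3 -c "
from h import *
go([0.5295,0.028,0.142])"
```

```text
t 7.925 pos [0.5313 0.0281 0.1431] axes x,y,z: [[0.001, -0.002, -1.0], [-0.995, -0.099, -0.001], [-0.099, 0.995, -0.002]] q6 -1.825
shift cm [0.11 0.18 0.  ]
```

arm_command(
  plan=[
    [0,0.18,0,0,0,0,5],
    [0,0,0,0,0,0,3.2],
    [0,0,0,0,0,0,3.2],
    [0,0,0,0,0,0,1.8],
    [0,0,0,0,0,0,1.8],
    [0,0,0,0,0,0,1.8],
    [0,0,0,0,0,0,1.8],
  ],
  grip_force=25,
)

```text
time: 8.8
position: [0.5317, 0.0279, 0.1469]
tool_rot: [0.527, -0.473, -0.522, -0.476]
ft_force: [-0.5, -0.1, 0.4]
grip_width: 0.0259
```

```bash
python3 -c "
from h import *
go([0.5295,0.028,0.142]);o=robot.get_obs();print(o['ft_force'],o['grip_width'])"
```

```text
t 8.8 pos [0.5317 0.0279 0.1469] axes x,y,z: [[0.008, -0.002, -1.0], [-0.995, -0.1, -0.008], [-0.1, 0.995, -0.003]] q6 -1.827
shift cm [0.49 0.22 0.03]
[-0.47118761 -0.11711519  0.40775559] 0.025889549690190083
```

arm_command(
  plan=[
    [-1.5,0,0,0,0,0,1.8],
    [-2.5,0,0,0,0,0,1.8],
    [-2.5,0,0,0,0,0,1.8],
    [-2.5,0,0,0,0,0,1.8],
    [-2.5,0,0,0,0,0,1.8],
    [-2.5,0,0,0,0,0,1.8],
    [0,0,0,0,0,0,1.8],
  ],
)

```text
time: 9.68
position: [0.5294, 0.0283, 0.2947]
tool_rot: [0.527, -0.473, -0.522, -0.475]
ft_force: [-0.7, -0.2, -2.2]
grip_width: 0.0256
```

```bash
python3 -c "
from h import *
go([0.485,-0.27,0.29]);o=robot.get_obs();print(o['ft_force'],o['grip_width'])"
```

```text
t 9.675 pos [0.5294 0.0283 0.2947] axes x,y,z: [[0.007, -0.003, -1.0], [-0.995, -0.1, -0.007], [-0.1, 0.995, -0.003]] q6 -1.827
shift cm [  0.52   7.42 -29.23]
[-0.71546854 -0.19523041 -2.22515008] 0.025634318906208688
```

arm_command(
  plan=[
    [0,0.9,-3.6,0,0,0,1.8],
    [0,0.9,-3.6,0,0,0,1.8],
    [0,0.9,-3.6,0,0,0,1.8],
    [0,0.9,-3.6,0,0,0,1.8],
    [0,0.9,-3.6,0,0,0,1.8],
    [0,0.9,-3.6,0,0,0,1.8],
    [0,0.9,-3.6,0,0,0,1.8],
    [0,0.9,-3.6,0,0,0,1.8],
    [0,0,0,0,0,0,1.8],
    [0,0,0,0,0,0,1.8],
  ],
)

```text
time: 10.92
position: [0.4787, -0.2699, 0.2839]
tool_rot: [-0.52, 0.474, 0.53, 0.474]
ft_force: [1.0, 0.2, -2.8]
grip_width: 0.0261
```

```bash
python3 - <<'E'
from h import *
o=robot.get_obs(); np.save("pics/w4.npy",np.r_[o["position"],o["tool_rot"]])
P=[optics.camera(n)[0] for n in("wrist","scene")]
for n,p in zip(("wrist","scene"),P): cv2.imwrite(f"pics/{n}4.png",p)
go([.485,-.27,.29],o); tip=o["position"]+[0,0,-.132]
for n in("wrist","scene","top"): print(n,project(n,[tip,tip+[0,0,.06],[.486,-.27,.095]],o).round())
u=project("scene",[tip],o)[0].astype(int); a=P[1][max(u[1]-110,0):u[1]+90,u[0]-100:u[0]+100]
cv2.imwrite("pics/c4.png",np.hstack([cv2.resize(P[0][120:400,180:460],(400,400)),cv2.resize(a,(400,400),interpolation=2)]))
print(u)
E
```

```text
t 10.925 pos [ 0.4787 -0.2699  0.2839] axes x,y,z: [[-0.01, 0.009, -1.0], [-0.995, -0.102, 0.009], [-0.102, 0.995, 0.01]] q6 -2.39
shift cm [-0.61 -0.62 -0.07]
wrist [[315. 229.]
 [316. 253.]
 [314. 221.]]
scene [[195. 186.]
 [188. 167.]
 [199. 206.]]
top [[459. 239.]
 [468. 234.]
 [451. 240.]]
[194 186]
```

View pics/c4.png

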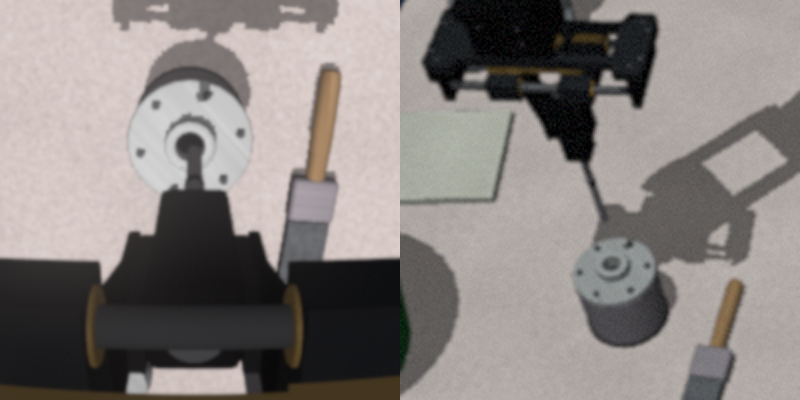

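The wrist crop shows the rod tip above the collar hole, near (190,145) in the crop. The scene crop shows the rod tip at (605,220) above the cell. I'll level the tool and measure the cell's lid circle from the cameras.

arm_command(
  plan=[
    [0,-0.5,0,0,0.014,-0.014,1.8],
    [0,0,0,0,0,0,1.8],
    [0,0,0,0,0,0,1.8],
  ],
)

```text
time: 11.4
position: [0.4848, -0.2666, 0.2844]
tool_rot: [0.529, -0.472, -0.523, -0.473]
ft_force: [0.1, -0.4, -1.1]
grip_width: 0.0257
```

```bash
cat > cell.py <<'E'
from h import *
from scipy.optimize import least_squares
s=np.load("pics/w4.npy"); o4={"position":s[:3],"tool_rot":s[3:]}
def circ(n,f,o=None,c0=(.486,-.270),z=.083,r=.045,band=.008,sgn=-1):
    """strongest bright->dark radial edge near the expected circle; robust circle fit"""
    g=cv2.GaussianBlur(cv2.imread(f,0),(3,3),0).astype(np.float32); c=np.array(c0)
    for _ in range(4):
        a=np.radians(np.arange(0,360,3)); rr=np.arange(r-band,r+band,.0003)
        P=np.stack([c[0]+rr*np.cos(a)[:,None],c[1]+rr*np.sin(a)[:,None],np.full((len(a),len(rr)),z)],-1)
        uv=project(n,P.reshape(-1,3),o).astype(np.float32).reshape(len(a),len(rr),2)
        v=cv2.GaussianBlur(cv2.remap(g,uv,None,1),(0,0),1.5,sigmaY=.01); e=np.gradient(v,axis=1)*sgn; k=e.argmax(1); ok=e.max(1)>np.percentile(e.max(1),30)
        w=P[np.arange(len(a)),k,:2][ok]
        q=least_squares(lambda x:np.hypot(w[:,0]-x[0],w[:,1]-x[1])-x[2],[*c,r],loss="soft_l1",f_scale=.0007); c=q.x[:2]
    print(n,"c",q.x.round(4),"med res",np.median(abs(np.hypot(*(w-c).T)-q.x[2])).round(5)); return c
E
python3 - <<'E'
from cell import *
for n,f,o in(("top","pics/top0.png",None),("scene","pics/scene0.png",None),("wrist","pics/wrist4.png",o4)):
    circ(n,f,o); circ(n,f,o,z=.095,r=.018,band=.005)
E
```

```text
top c [ 0.4848 -0.267   0.0418] med res 0.00042
top c [ 0.4861 -0.2695  0.016 ] med res 0.00033
scene c [ 0.4846 -0.2731  0.0501] med res 0.00131
scene c [ 0.4886 -0.2695  0.0172] med res 0.00105
wrist c [ 0.4833 -0.2715  0.0411] med res 0.00058
wrist c [ 0.4857 -0.2711  0.0158] med res 0.00016
```

Collar centre: top (0.4861, -0.2695), wrist (0.4857, -0.2711), scene (0.4886, -0.2695). These agree to about 2 mm. I'll lower the tip to about 15 mm above the collar and measure the rod against it.

```bash
python3 -c "
from h import *
go([.4865,-.270,.242])"
```

```text
t 11.4 pos [ 0.4848 -0.2666  0.2844] axes x,y,z: [[0.007, -0.004, -1.0], [-0.994, -0.106, -0.007], [-0.106, 0.994, -0.005]] q6 -2.383
shift cm [ 4.24 -0.1  -0.33]
```

arm_command(
  plan=[
    [1.4,-0.1,-0.3,0,0,0,1.8],
    [1.4,0,0,0,0,0,1.8],
    [1.2,0,0,0,0,0,1.8],
    [0,0,0,0,0,0,1.8],
    [0,0,0,0,0,0,1.8],
  ],
)

```text
time: 12.02
position: [0.4861, -0.2695, 0.2405]
tool_rot: [0.528, -0.472, -0.524, -0.473]
ft_force: [-0.0, -0.1, -2.2]
grip_width: 0.0257
```

```bash
python3 - <<'E'
from h import *
o=robot.get_obs(); P={}
np.save("pics/w5.npy",np.r_[o["position"],o["tool_rot"]])
out=[]
for n in("wrist","scene","top"):
    p=optics.camera(n)[0]; cv2.imwrite(f"pics/{n}5.png",p)
    u=project(n,[[.4865,-.27,.115]],o)[0].astype(int); h=40 if n!="wrist" else 60; k=260/(2*h)
    c=p[u[1]-h:u[1]+h,u[0]-h:u[0]+h]; out.append(cv2.resize(c,(260,260),interpolation=cv2.INTER_CUBIC)); print(n,u-h,k)
cv2.imwrite("pics/c5.png",np.hstack(out)); go([.4865,-.270,.242],o)
tip=o["position"]+[0,0,-.132]
for n in("wrist","scene","top"): print(n,project(n,[tip,tip+[0,0,.06],tip+[0,0,.1]],o).round(1).tolist())
E
```

```text
wrist [256 169] 2.1666666666666665
scene [157 160] 3.25
top [413 198] 3.25
t 12.025 pos [ 0.4861 -0.2695  0.2405] axes x,y,z: [[0.005, -0.003, -1.0], [-0.994, -0.107, -0.005], [-0.107, 0.994, -0.003]] q6 -2.386
shift cm [-0.15 -0.03 -0.06]
wrist [[317.3, 227.3], [317.4, 251.5], [317.5, 275.0]]
scene [[198.0, 202.3], [191.9, 183.9], [187.5, 170.7]]
top [[452.4, 238.8], [460.9, 234.3], [467.3, 231.0]]
```

View pics/c5.png

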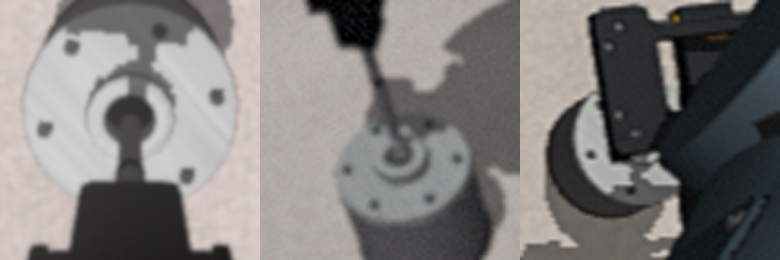

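```bash
cat > rod.py <<'E'
from cell import *
def rodline(n,f,rows,c0,hw,o):
    g=cv2.imread(f,0).astype(float); pts=[]
    for v in rows:
        c=c0(v); xs=np.arange(int(c-hw),int(c+hw)+1); r=g[v,xs]; b=np.interp(xs,[xs[0],xs[-1]],[r[:2].mean(),r[-2:].mean()]); w=np.clip(b-r-8,0,None)
        if w.sum()>15: pts.append((v,(w*xs).sum()/w.sum()))
    pts=np.array(pts); k=np.polyfit(pts[:,0],pts[:,1],1); res=pts[:,1]-np.polyval(k,pts[:,0]); ok=abs(res)<1.0
    k=np.polyfit(pts[ok,0],pts[ok,1],1); print(n,"rows",ok.sum(),"rms",(pts[ok,1]-np.polyval(k,pts[ok,0])).std().round(2),pts.round(1).tolist())
    uv=[[np.polyval(k,v),v] for v in(rows[0],rows[-1])]; C,d=ray(n,uv,o); N=np.cross(d[0],d[1]); return C,N/np.linalg.norm(N)
def axis(A,B,zs):
    for z in zs:
        M=np.array([A[1][:2],B[1][:2]]); b=[A[1]@A[0]-A[1][2]*z,B[1]@B[0]-B[1][2]*z]; print("rod z",z,np.linalg.solve(M,b).round(4))
E
python3 - <<'E'
from rod import *
s=np.load("pics/w5.npy"); o={"position":s[:3],"tool_rot":s[3:]}
def pr(n): 
    t=s[:3]+[0,0,-.132]; a,b=project(n,[t,t+[0,0,.1]],o); return lambda v:a[0]+(b[0]-a[0])*(v-a[1])/(b[1]-a[1])
A=rodline("wrist","pics/wrist5.png",range(238,250),pr("wrist"),11,o)
B=rodline("scene","pics/scene5.png",range(176,196),pr("scene"),8,o)
axis(A,B,(.095,.11,.17))
for n in("wrist","scene"):
    circ(n,f"pics/{n}5.png",o,z=.095,r=.018,band=.005); circ(n,f"pics/{n}5.png",o,z=.095,r=.010,band=.004,sgn=1)
E
```

```text
wrist rows 12 rms 0.07 [[238.0, 315.6], [239.0, 315.6], [240.0, 315.7], [241.0, 315.8], [242.0, 315.8], [243.0, 315.8], [244.0, 315.7], [245.0, 315.7], [246.0, 315.7], [247.0, 315.7], [248.0, 315.7], [249.0, 315.7]]
scene rows 19 rms 0.5 [[176.0, 189.9], [177.0, 190.3], [178.0, 190.5], [179.0, 190.9], [180.0, 191.2], [181.0, 191.6], [182.0, 191.8], [183.0, 192.3], [184.0, 192.9], [185.0, 193.3], [186.0, 193.7], [187.0, 194.0], [188.0, 194.5], [189.0, 194.5], [190.0, 194.6], [191.0, 194.6], [192.0, 194.5], [193.0, 194.3], [194.0, 194.1], [195.0, 194.1]]
rod z 0.095 [ 0.4852 -0.2711]
rod z 0.11 [ 0.4843 -0.2711]
rod z 0.17 [ 0.4806 -0.2712]
wrist c [ 0.4858 -0.2711  0.0159] med res 0.00021
wrist c [ 0.4871 -0.271   0.01  ] med res 0.00015
scene c [ 0.4866 -0.2717  0.0195] med res 0.00169
scene c [ 0.4885 -0.2688  0.0096] med res 0.00032
```

```bash
cat >> rod.py <<'E'
def offset(A,B,hA,hB,zs):
    """rod axis minus hole centre, each camera compared with its own view of the hole"""
    for z in zs:
        M=np.array([A[1][:2],B[1][:2]]); b=[A[1]@A[0]-A[1][2]*z-A[1][:2]@hA,B[1]@B[0]-B[1][2]*z-B[1][:2]@hB]; print("offset z",z,(np.linalg.solve(M,b)*1e3).round(2),"mm")
E
python3 - <<'E'
from rod import *
s=np.load("pics/w5.npy"); o={"position":s[:3],"tool_rot":s[3:]}
def pr(n): 
    t=s[:3]+[0,0,-.132]; a,b=project(n,[t,t+[0,0,.1]],o); return lambda v:a[0]+(b[0]-a[0])*(v-a[1])/(b[1]-a[1])
A=rodline("wrist","pics/wrist5.png",range(238,250),pr("wrist"),11,o)
B=rodline("scene","pics/scene5.png",range(176,188),pr("scene"),8,o)
axis(A,B,(.095,.11,.17)); offset(A,B,np.array([.4871,-.271]),np.array([.4885,-.2688]),(.095,.155,.17))
g=cv2.imread("pics/wrist5.png",0); print(g[206:248,304:330:1][:, 8:16].mean(1).round().tolist()); print(g[224,296:336].tolist())
for v in (217,219,221,223,225,227): print(v,plane("wrist",[315.7,v],.1085,o)[0].round(4))
E
```

```text
wrist rows 12 rms 0.07 [[238.0, 315.6], [239.0, 315.6], [240.0, 315.7], [241.0, 315.8], [242.0, 315.8], [243.0, 315.8], [244.0, 315.7], [245.0, 315.7], [246.0, 315.7], [247.0, 315.7], [248.0, 315.7], [249.0, 315.7]]
scene rows 12 rms 0.11 [[176.0, 189.9], [177.0, 190.3], [178.0, 190.5], [179.0, 190.9], [180.0, 191.2], [181.0, 191.6], [182.0, 191.8], [183.0, 192.3], [184.0, 192.9], [185.0, 193.3], [186.0, 193.7], [187.0, 194.0]]
rod z 0.095 [ 0.4747 -0.2722]
rod z 0.11 [ 0.4759 -0.272 ]
rod z 0.17 [ 0.4805 -0.2712]
offset z 0.095 [-10.05  -0.97] mm
offset z 0.155 [-5.4  -0.16] mm
offset z 0.17 [-4.24  0.04] mm
[143.0, 147.0, 147.0, 147.0, 146.0, 140.0, 121.0, 91.0, 65.0, 53.0, 51.0, 51.0, 51.0, 51.0, 52.0, 56.0, 63.0, 68.0, 71.0, 72.0, 73.0, 73.0, 73.0, 73.0, 73.0, 73.0, 73.0, 74.0, 74.0, 75.0, 75.0, 75.0, 75.0, 74.0, 74.0, 70.0, 62.0, 54.0, 53.0, 58.0, 65.0, 70.0]
[186, 197, 203, 204, 203, 201, 190, 163, 118, 84, 68, 59, 54, 53, 54, 59, 67, 71, 74, 74, 74, 73, 71, 67, 60, 53, 50, 51, 54, 64, 85, 125, 170, 199, 208, 207, 202, 197, 190, 178]
217 [ 0.4776 -0.2717  0.1085]
219 [ 0.4792 -0.2716  0.1085]
221 [ 0.4809 -0.2714  0.1085]
223 [ 0.4826 -0.2712  0.1085]
225 [ 0.4843 -0.271   0.1085]
227 [ 0.486  -0.2708  0.1085]
```

```bash
python3 - <<'E'
from rod import *
s=np.load("pics/w5.npy"); o={"position":s[:3],"tool_rot":s[3:]}
g=cv2.imread("pics/wrist5.png",0)
for v in (242,243,244): print(v,plane("wrist",[315.7,v],.1685,o)[0].round(4))
for v in (212.5,213,213.5): print("hole far edge",v,plane("wrist",[315.7,v],.095,o)[0].round(4))
print("row profile at ring/hole", g[208:252,315].tolist())
g2=cv2.imread("pics/scene5.png",0)
for v in range(172,216,2): print(v,g2[v,180:216].tolist())
E
```

```text
242 [ 0.4796 -0.2713  0.1685]
243 [ 0.4803 -0.2713  0.1685]
244 [ 0.481  -0.2712  0.1685]
hole far edge 212.5 [ 0.477  -0.2718  0.095 ]
hole far edge 213 [ 0.4774 -0.2718  0.095 ]
hole far edge 213.5 [ 0.4779 -0.2718  0.095 ]
row profile at ring/hole [145, 145, 143, 134, 110, 80, 58, 51, 51, 51, 50, 51, 53, 58, 68, 73, 74, 75, 74, 74, 74, 73, 74, 74, 73, 74, 74, 74, 74, 74, 73, 73, 72, 67, 57, 50, 53, 61, 69, 72, 72, 72, 71, 67]
172 [103, 52, 15, 9, 0, 9, 0, 10, 0, 1, 3, 12, 38, 92, 144, 170, 173, 178, 175, 171, 172, 173, 175, 176, 174, 171, 175, 172, 172, 171, 175, 176, 175, 159, 136, 117]
174 [147, 117, 91, 86, 90, 85, 72, 58, 38, 26, 17, 35, 76, 127, 160, 172, 175, 173, 172, 170, 175, 175, 174, 174, 171, 175, 174, 170, 168, 169, 173, 173, 164, 139, 111, 99]
176 [173, 171, 167, 171, 170, 170, 159, 146, 107, 69, 53, 74, 116, 152, 169, 175, 173, 172, 171, 176, 176, 173, 174, 172, 175, 172, 172, 170, 174, 174, 171, 173, 175, 169, 162, 140]
178 [173, 173, 175, 176, 175, 173, 171, 168, 140, 95, 61, 61, 94, 142, 165, 174, 168, 176, 171, 171, 171, 172, 171, 171, 171, 171, 172, 174, 175, 1
[... 2448 characters left out ...]
, 150, 146, 142, 144, 145, 144, 147, 145, 144, 143, 145, 146, 128, 97, 70, 66, 79, 83, 82, 80, 77, 99, 129, 146, 144, 116, 96, 120, 139, 147, 149, 149, 145, 137]
210 [159, 150, 136, 127, 125, 135, 141, 145, 146, 146, 144, 144, 144, 149, 143, 128, 108, 95, 83, 82, 82, 92, 116, 132, 144, 139, 115, 86, 84, 116, 140, 145, 142, 150, 149, 142]
212 [149, 139, 115, 86, 85, 123, 139, 146, 143, 147, 147, 140, 128, 126, 138, 149, 148, 150, 145, 144, 141, 145, 144, 131, 115, 97, 81, 83, 112, 136, 142, 140, 145, 149, 150, 149]
214 [150, 143, 145, 137, 139, 140, 144, 144, 146, 146, 144, 148, 139, 127, 107, 109, 110, 116, 115, 112, 109, 104, 96, 90, 85, 88, 103, 126, 139, 146, 143, 145, 147, 147, 147, 151]
```

Wrist view: tip axis x≈0.4857, ring axis x≈0.4845, hole centre (0.4872, -0.271), y matching. The scene minima agree to under 1 mm. I'll shift +2 mm in x, then descend in small checked steps.

arm_command(
  plan=[
    [0,-0.2,0,0,0,0,1.8],
    [0,0,0,0,0,0,1.8],
    [0,0,0,0,0,0,1.8],
  ],
)

```text
time: 12.55
position: [0.4889, -0.2696, 0.242]
tool_rot: [0.529, -0.472, -0.523, -0.473]
ft_force: [0.3, -0.7, -0.8]
grip_width: 0.0263
```

```bash
python3 -c "
from h import *
go([.4881,-.2697,.167])"
```

```text
t 12.55 pos [ 0.4889 -0.2696  0.242 ] axes x,y,z: [[0.008, -0.005, -1.0], [-0.994, -0.107, -0.007], [-0.107, 0.994, -0.006]] q6 -2.383
shift cm [7.5  0.13 0.05]
```

arm_command(
  plan=[
    [0.7,0.05,0,0,0,0,1.8],
    [0.7,0,0,0,0,0,1.8],
    [0,0,0,0,0,0,1.8],
    [0,0,0,0,0,0,1.8],
  ],
)

```text
time: 13.05
position: [0.4882, -0.2696, 0.2266]
tool_rot: [0.529, -0.472, -0.523, -0.473]
ft_force: [-0.7, -0.2, -1.0]
grip_width: 0.0258
```

```bash
cat > chk.py <<'E'
from rod import *
o=robot.get_obs(); import sys; f=f"pics/w{sys.argv[1]}.png"; cv2.imwrite(f,optics.camera("wrist")[0]); np.save(f[:-3]+"npy",np.r_[o["position"],o["tool_rot"]])
go([.4881,-.2697,.167],o); print("F",o["ft_force"].round(2),"w",o["grip_width"].round(4))
g=cv2.imread(f,0); print("col",g[206:256,315].tolist())
h=circ("wrist",f,o,c0=(.4871,-.271),z=.095,r=.010,band=.004,sgn=1)
for v in range(232,250,4):
    xs=np.arange(300,333); r=g[v,xs].astype(float); w=np.clip(120-r,0,None); print(v,(w*xs).sum()/max(w.sum(),1))
E
python3 chk.py 6
```

```text
t 13.05 pos [ 0.4882 -0.2696  0.2266] axes x,y,z: [[0.007, -0.004, -1.0], [-0.994, -0.107, -0.007], [-0.107, 0.994, -0.005]] q6 -2.384
shift cm [5.96 0.05 0.02]Traceback (most recent call last):
  File "chk.py", line 3, in <module>
    go([.4881,-.2697,.167],o); print("F",o["ft_force"].round(2),"w",o["grip_width"].round(4))
                                                                    ^^^^^^^^^^^^^^^^^^^^^
AttributeError: 'float' object has no attribute 'round'
```

```bash
sed -i 's/o\["grip_width"\].round(4)/o["grip_width"]/' chk.py; python3 chk.py 7; python3 - <<'E'
from h import *
p=cv2.imread("pics/w7.png"); cv2.imwrite("pics/c7.png",cv2.resize(p[190:260,280:350],None,fx=7,fy=7,interpolation=cv2.INTER_CUBIC))
E
```

```text
t 13.1 pos [ 0.4881 -0.2695  0.2266] axes x,y,z: [[0.007, -0.004, -1.0], [-0.994, -0.107, -0.006], [-0.107, 0.994, -0.005]] q6 -2.384
shift cm [5.96 0.04 0.01]
F [-0.12  0.68 -0.91] w 0.025881595270079803
col [162, 177, 179, 170, 154, 146, 140, 124, 95, 65, 52, 50, 50, 49, 51, 57, 66, 71, 73, 74, 73, 73, 73, 73, 73, 72, 73, 73, 72, 73, 72, 72, 73, 72, 71, 66, 56, 48, 51, 60, 68, 70, 71, 72, 71, 67, 57, 47, 45, 43]
wrist c [ 0.4871 -0.2709  0.01  ] med res 0.00012
232 316.0394402035623
236 315.7782608695652
240 315.66339066339066
244 315.7111111111111
248 315.68606701940035
```

View pics/c7.png

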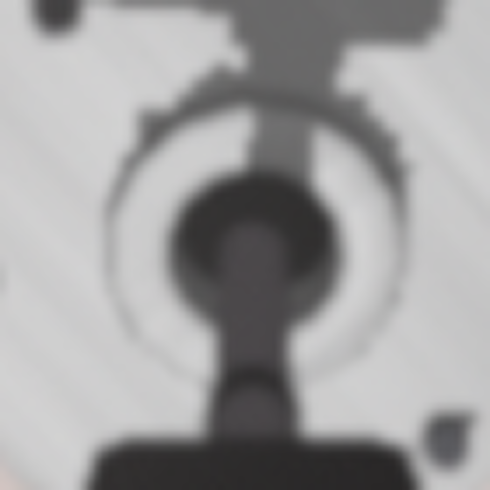

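```bash
python3 - <<'E'
from h import *
s=np.load("pics/w7.npy"); o={"position":s[:3],"tool_rot":s[3:]}
for v,z in((213.8,.095),(221.4,.0946),(222,.0946),(243.1,.1546)): print(v,plane("wrist",[315.6,v],z,o)[0].round(4))
E
```

```text
213.8 [ 0.477  -0.2723  0.095 ]
221.4 [ 0.4835 -0.2716  0.0946]
222 [ 0.484  -0.2716  0.0946]
243.1 [ 0.4825 -0.2714  0.1546]
```

Tip is +0.6 mm and the ring -0.6 mm from the hole axis, and y is centred. Continuing down.

arm_command(
  plan=[
    [0.8,0,0,0,0,0,1.8],
    [0.8,0,0,0,0,0,1.8],
    [0.8,0,0,0,0,0,1.8],
    [0,0,0,0,0,0,1.8],
  ],
)

```text
time: 13.65
position: [0.4883, -0.2696, 0.2009]
tool_rot: [0.529, -0.472, -0.523, -0.473]
ft_force: [0.6, 0.3, -0.7]
grip_width: 0.026
```

```bash
python3 -c "
from h import *
go([.4881,-.2696,.167]);print(robot.get_obs()['ft_force'])"
```

```text
t 13.65 pos [ 0.4883 -0.2696  0.2009] axes x,y,z: [[0.007, -0.004, -1.0], [-0.994, -0.107, -0.006], [-0.107, 0.994, -0.005]] q6 -2.384
shift cm [3.39 0.04 0.02]
[ 0.59557715  0.25617592 -0.69600292]
```

arm_command(
  plan=[
    [0.8,0,0,0,0,0,1.8],
    [0.8,0,0,0,0,0,1.8],
    [0.8,0,0,0,0,0,1.8],
    [0.7,0,0,0,0,0,1.8],
    [0,0,0,0,0,0,1.8],
    [0,0,0,0,0,0,1.8],
  ],
)

```text
time: 14.4
position: [0.4887, -0.2699, 0.1675]
tool_rot: [0.529, -0.472, -0.523, -0.473]
ft_force: [0.0, 0.3, -1.5]
grip_width: 0.0261
```

```bash
python3 chk.py 8; python3 - <<'E'
from h import *
o=robot.get_obs(); q=optics.camera("scene")[0]; cv2.imwrite("pics/scene8.png",q)
p=cv2.imread("pics/w8.png"); cv2.imwrite("pics/c8.png",np.hstack([cv2.resize(p[190:260,280:350],(400,400),interpolation=2),cv2.resize(q[165:235,165:235],(400,400),interpolation=2)]))
E
```

```text
t 14.4 pos [ 0.4887 -0.2699  0.1675] axes x,y,z: [[0.007, -0.004, -1.0], [-0.994, -0.107, -0.006], [-0.107, 0.994, -0.005]] q6 -2.384
shift cm [0.05 0.06 0.02]
F [ 0.    0.35 -1.48] w 0.02605443242551403
col [102, 101, 102, 102, 101, 101, 101, 101, 101, 102, 102, 101, 99, 92, 85, 82, 86, 95, 105, 110, 109, 108, 107, 106, 106, 105, 103, 96, 83, 72, 68, 68, 68, 68, 67, 61, 49, 41, 45, 56, 64, 68, 68, 68, 66, 62, 52, 42, 37, 38]
wrist c [ 0.4871 -0.271   0.0102] med res 0.00024
232 316.7257731958763
236 316.35055038103303
240 316.5997725980671
244 316.9566220581449
248 316.5175097276265
```

```bash
python3 - <<'E'
from h import *
s=np.load("pics/w8.npy"); o={"position":s[:3],"tool_rot":s[3:]}
g=cv2.imread("pics/w8.png",0)
print("ring",plane("wrist",[316,243.1],.0955,o)[0].round(4),"hole far edge",plane("wrist",[316,233.7],.095,o)[0].round(4))
for v in(238,240,242,244,246): print(v,g[v,292:342].tolist())
q=cv2.imread("pics/scene8.png",0)
print(project("scene",[[.4885,-.2688,.095],[.4885,-.2688,.135]]).round(1))
for v in range(192,213,2): print(v,q[v,186:212].tolist())
for t in range(2): o=robot.get_obs(); print(o["time"],o["position"].round(4),abs(o["joint_velocities"]).max())
E
```

```text
ring [ 0.483  -0.2715  0.0955] hole far edge [ 0.4768 -0.2722  0.095 ]
238 [128, 107, 106, 108, 109, 108, 108, 108, 107, 106, 105, 103, 97, 86, 72, 58, 49, 47, 53, 61, 66, 68, 68, 68, 68, 68, 67, 65, 62, 55, 45, 41, 44, 50, 62, 77, 92, 100, 104, 104, 104, 104, 104, 104, 105, 105, 104, 100, 96, 104]
240 [122, 116, 116, 116, 117, 116, 115, 114, 113, 111, 105, 93, 75, 57, 47, 43, 43, 47, 54, 62, 66, 68, 67, 67, 66, 67, 66, 65, 62, 55, 45, 40, 39, 39, 41, 49, 66, 83, 96, 101, 103, 104, 104, 105, 106, 106, 107, 105, 103, 115]
242 [171, 180, 184, 185, 184, 182, 182, 181, 175, 160, 132, 92, 59, 45, 42, 43, 43, 46, 53, 59, 59, 54, 51, 49, 49, 51, 54, 58, 59, 53, 46, 40, 40, 39, 38, 39, 45, 59, 77, 92, 101, 104, 106, 106, 106, 107, 107, 110, 115, 126]
244 [190, 201, 204, 204, 202, 202, 201, 197, 184, 155, 111, 72, 50, 44, 42, 43, 41, 43, 46, 47, 44, 43, 44, 45, 45, 42, 43, 43, 43, 43, 41, 40, 39, 38, 38, 38, 41, 50, 68, 86, 100, 104, 106, 106, 106, 106, 109, 120, 140, 152]
246 [189, 200, 203, 203, 204, 203, 201, 193, 174, 140, 99, 71, 56, 47, 43, 42, 42, 42, 41, 46, 53, 58, 63, 64, 64, 62, 59
[... 809 characters left out ...]
83, 78, 86, 96, 102, 97, 85, 70, 64, 58, 63, 59, 71, 80, 80, 86, 78, 78, 77, 82, 81, 81, 84]
206 [138, 124, 111, 99, 89, 111, 131, 146, 138, 111, 80, 65, 65, 63, 50, 52, 60, 72, 84, 91, 93, 89, 86, 85, 105, 123]
208 [150, 151, 148, 143, 137, 143, 150, 146, 131, 98, 71, 50, 41, 37, 36, 43, 63, 98, 125, 142, 136, 108, 90, 101, 128, 147]
210 [145, 147, 149, 149, 148, 146, 142, 146, 144, 130, 111, 94, 81, 87, 87, 99, 115, 133, 147, 140, 113, 90, 86, 114, 142, 148]
212 [140, 147, 148, 147, 147, 139, 128, 130, 137, 145, 152, 150, 149, 146, 148, 146, 147, 134, 118, 94, 78, 82, 111, 139, 148, 145]
14.5 [ 0.4887 -0.2699  0.1677] 0.003638790614102259
14.5 [ 0.4887 -0.2699  0.1677] 0.003638790614102259
```

```bash
python3 -c "
from rig import workorder; print(workorder.hand_in())"
```

```text
the job is handed in; nothing more can be done
None
```

I set the meter's knob to zero, then lifted the black probe from its stand and lowered it into the cell's guide hole. I handed the job in at about 14.5 s on the robot's clock with the probe held still there. The hand-in gives no verdict.

My last checks showed:
- **Knob:** after I let go, the pointer read 160.2° against the zero mark at 160°. That is well under 0.01 rad.
- **Ring:** it is within about 0.5 mm of the hole's axis. Its height is about 0.7 mm above the collar top, worked out from the tool height when I gripped the probe. The scene camera agrees to within a pixel, roughly 3 mm.
- **Tip:** it is hidden inside the cell. Going by the slight tilt I measured before insertion (about 0.02 rad), I estimate it is 1.3 mm off the axis.
- **Force and grip:** the wrist felt only the probe's weight, about 1.5 N, with no sign of touching the cell. Grip opening is 26 mm, the width of the handle.

Some measurements disagreed or failed:
- **Cameras:** the scene camera placed the hole about 2–3 mm away from the wrist camera's position, so I compared rod and hole within the same view.
- **Scene rod fit:** shadows spoiled one fit of the rod in the scene camera, which put it about 10 mm off. I dropped it in favour of the wrist view.
- **Lid outline:** the lid circle fits came out at the wrong radius, so I used the collar and hole edge instead.
- **Final picture:** the viewer had reached its limit of 12 pictures, so the last check was on pixel values only. I did not re-measure the bystanders at the end.

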